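# Roll two vials back up into their rack seats

### The job

In the open drawer, two of the glass vials in the sloping bamboo rack have rolled down to the front lip of their lanes. With your fingertips, gently push each of them back up its own lane, steadily and with the fingers kept behind it so that it never rolls back or runs away, until it drops over the crest into its seat against the back stop and stays there by itself. Do not pick any vial up, and leave everything else where it is.

Things in the scene. Friction and masses are not known exactly. Their poses are not given: they have to be found in the camera images.
- vial_a: glass vial with a black screw cap, a plain cylinder 24 mm in diameter and 90 mm long, about 45 g; origin at its centre, own y along its length (it turns about y as it rolls); pushed 10 mm or more off its middle it may skew and jam. Starts lying across the foot of its lane against the lip (centre at x -70, z 24 mm of lane_a): one of the two to push up
- vial_b: glass vial with a black screw cap, a plain cylinder 24 mm in diameter and 90 mm long, about 45 g; origin at its centre, own y along its length (it turns about y as it rolls); pushed 10 mm or more off its middle it may skew and jam. Starts lying across the foot of its lane against the lip (centre at x -70, z 24 mm of lane_b): the other one to push up
- lane_a: fixed bamboo ramp in which vial_a lies, one of four equal ones side by side (its place varies); 170 x 102 mm wide. Origin: centre of its underside, on the drawer floor; +x up the slope, away from the robot; z up. In its frame, mm: front lip x -85 to -79, top z 16; deck from x -79, z 10 up at 9 degrees to the crest x 48, z 30; side cheeks 94 apart, 6 above the deck
- lane_b: fixed bamboo ramp in which vial_b lies, one of four equal ones side by side (its place varies); 170 x 102 mm wide. Origin: centre of its underside, on the drawer floor; +x up the slope, away from the robot; z up. In its frame, mm: front lip x -85 to -79, top z 16; deck from x -79, z 10 up at 9 degrees to the crest x 48, z 30; side cheeks 94 apart, 6 above the deck
- seat_a (a point): where the centre of vial_a lies when seated at the top of its lane: x 63, z 38 mm in the lane's frame. The seat is 3 mm below the crest and tips back to the stop (face 12 mm beyond this point, top 12 mm above it): once its centre is past the crest, a vial drops in, rolls to the stop and stays. On the ramp a released vial rolls back to the lip
- seat_b (a point): where the centre of vial_b lies when seated at the top of its lane: x 63, z 38 mm in the lane's frame. The seat is 3 mm below the crest and tips back to the stop (face 12 mm beyond this point, top 12 mm above it): once its centre is past the crest, a vial drops in, rolls to the stop and stays. On the ramp a released vial rolls back to the lip
- chest: fixed low chest of whitewashed pine with its top drawer open towards the robot; origin at the foot of the carcass's front face, midway; +x away from the robot. Sizes in mm: carcass 600 wide, top 181 above the worktop. Drawer floor 85 above the worktop; drawer walls to 137; front panel from x -353 to -337, top 145; the lanes' origins lie at x -185
- vial_c: glass vial with a black screw cap, a plain cylinder 24 mm in diameter and 90 mm long, about 45 g; origin at its centre, own y along its length (it turns about y as it rolls); pushed 10 mm or more off its middle it may skew and jam. Lies seated at the top of another lane; leave it there
- vial_d: glass vial with a black screw cap, a plain cylinder 24 mm in diameter and 90 mm long, about 45 g; origin at its centre, own y along its length (it turns about y as it rolls); pushed 10 mm or more off its middle it may skew and jam. Lies seated at the top of another lane; leave it there
- vial_e: same kind of vial (24 x 90 mm) standing upright in the drawer's left-hand side bay, origin at its centre (half-way up), own z along its length; leave it
- dish: matte grey ceramic dish, 86 mm across, 28 mm high, in the drawer's left-hand side bay; origin at the centre of its underside; leave it
- spoon: stainless double-ended measuring spoon, 143 mm long, 14 mm high, on the drawer floor behind the rack; origin under its middle, own y along its length; leave it
- mill: dark wooden pepper mill, 56 mm across, 172 mm high, on the worktop to the left of the chest; origin at the centre of its underside; leave it
- jar: glass jar with a steel lid, 68 mm across, 85 mm high, on the worktop to the right of the chest; origin at the centre of its underside; leave it
Things that resemble listed ones, but are neither listed nor needed, are in the scene too. Leave any green or orange look-alike of the vial_a alone.

How it is judged:
By the outcome, as a careful person would: the job done as asked, in the order asked, and still so for the second after the job is handed in, with the robot touching nothing.
It also fails if it takes over 64 s, if anything falls off the work surface, if the arm or the gripper's body presses on something with over 40 N, if the wrist force passes 120 N, or if a joint passes its speed limit or range.

### The arm

A 6-joint arm with a two-finger parallel gripper is mounted at the origin on the work surface. World frame = base frame: x ahead of the robot, y to its left, z up, the work surface at z = 0. Lengths are in mm, angles in rad, forces in N, time in s.
With the tool pointing down it reaches from about 275 to 825 mm from the base axis. Payload 5.2 kg.
Tool frame: the origin (TCP) lies at the very end of the fingers, on their centre line; the grasp point (between the pads) lies 19 mm behind it; z points along the fingers, y is the line along which they close (so a half turn about z gives the same grasp; the last joint's range is limited). The gripper opens to 93 mm and grips with 3 to 60 N. Pads are 15 mm wide; open, the fingers measure 128 mm over their backs; the gripper's body (75 mm by 188 mm) begins 65 mm behind the grasp point.
Start: joints at [1.084, 0.259, 1.535, -0, 1.348, -0.203], TCP at [153.981, 528.01, 218.653] pointing down, gripper open.
Joint ranges: [-3.14, 3.14], [-0.91, 2.08], [0.19, 2.58], [-1.22, 4.36], [0.22, 2.71], [-3.12, 3.12]. Speed limits (rad/s): [2.57, 2.57, 3.14, 3.14, 3.14, 3.14].

### API

Orientations are given as [roll, pitch, yaw] about the fixed x, y, z axes, in that order (R = Rz(yaw) Ry(pitch) Rx(roll)).
In Python, from bench import robot gives the robot as it stands. The module is installed in compiled form; this text tells all that it offers. Calls block until the motion is done:
- robot.move_ptp(position, orientation): joint-space move of the TCP to a pose.
- robot.move_linear(position, ori=None, speed=150, f_stop=None): straight line of the TCP; ori=None keeps the orientation; speed is the mean speed in mm/s. With f_stop (N) it stops when the force on the tool has changed by that much, and returns True; else False.
- robot.move_j(angles): joint-space move.
- robot.move_gripper(opening): opening from 0.0 (shut) to 1.0 (fully open); the grip force is fixed at half the most; returns when the fingers have stopped.
- robot.sleep(seconds).
- robot.inverse_kinematics(position, orientation): joint angles nearest the present ones, or None.
- robot.get_image(name): name is "scene" or "top" or "wrist"; returns a dict with "img" (400x640x3 uint8, blue, green, red), "fovy" (degrees; the focal length in pixels is half the picture's height over the tangent of half this angle, whatever the lens; pixels are square), "cx", "cy" (the principal point, pixels), "eye" and "orientation" of the camera in the world. Camera axes: x right, y down, z forward; pixel columns grow to the right and rows downward; lengths in mm; the calibration is good to about 2 mm. A picture is of the moment at which its call begins. There is no depth.
A pose or a line that the arm cannot do raises robot.MotionError and nothing moves.
- robot.hand_in(): hands the job in; it is judged then, once.
Readings, each from a call of its own:
- robot.current_t(): time.
- robot.current_qpos(): joint angles.
- robot.current_joint_vel(): joint speeds.
- robot.current_joint_efforts(): joint torques, N m.
- robot.current_tcp_pos(): TCP position.
- robot.current_eef_rot(): TCP orientation.
- robot.current_contact_force(): force on the tool from outside, world axes, zero at the start.
- robot.current_ft_torque(): the same for the moment, N m.
- robot.current_gripper_width(): opening from 0.0 (shut) to 1.0 (fully open).
- robot.current_finger_force(): force on a finger pad.
Only numpy, scipy, OpenCV 4.12 (cv2) and the standard library are available. Lean on these libraries where they do the work, as an engineer would, in place of code of your own. Each camera call takes 0.05 s, during which the arm holds its last target. There are 200 camera calls.

## Working session

There is one attempt and no reset: what is moved stays moved. The work goes in short steps, each a Python script; the robot and the scene stay as the last script left them, time stands still between calls to the robot, and variables do not carry over. Pictures are saved under pics/ and viewed, at most 10 in all, crops included, and the job is handed in when it is done.

```bash
mkdir -p pics; cat > h.py <<'E'
from bench import robot
import numpy as np, cv2
from scipy.spatial.transform import Rotation as R
def cam(n):
    d=robot.get_image(n); return d
def Rm(o):
    o=np.array(o,float)
    return o if o.shape==(3,3) else R.from_euler('xyz',o).as_matrix()
def pix2z(d,u,v,z):
    f=200/np.tan(np.radians(d['fovy'])/2)
    r=Rm(d['orientation'])@np.array([(u-d['cx'])/f,(v-d['cy'])/f,1]); e=np.array(d['eye'])
    return e+r*(z-e[2])/r[2]
def proj(d,p):
    f=200/np.tan(np.radians(d['fovy'])/2)
    c=Rm(d['orientation']).T@(np.array(p)-np.array(d['eye'])); return d['cx']+f*c[0]/c[2],d['cy']+f*c[1]/c[2]
E
python3 - <<'E'
from h import *
for n in('top','scene'):
    d=cam(n); cv2.imwrite(f'pics/{n}0.png',d['img']); print(n,[ (k,d[k]) for k in d if k!='img'])
print(robot.current_eef_rot(),robot.current_t())
E
```

```text
top [('fovy', 47.929002358581485), ('cx', 324.8932796229685), ('cy', 203.89260826239828), ('eye', array([ 437.05827755,   60.90122098, 1432.27321263])), ('orientation', array([-3.05900966, -0.02124859, -1.54614039]))]
scene [('fovy', 52.224089269558476), ('cx', 318.4830246408447), ('cy', 201.68497342620404), ('eye', array([1235.98566623, -573.9548312 ,  948.2230829 ])), ('orientation', array([-2.30647356,  0.00576113,  0.85202375]))]
[-3.13999785e+00 -3.43268569e-04  2.85777373e+00] 0.1
```

View pics/top0.png

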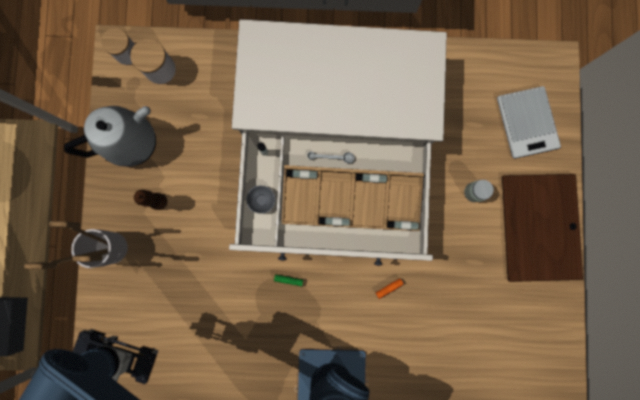

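View pics/scene0.png

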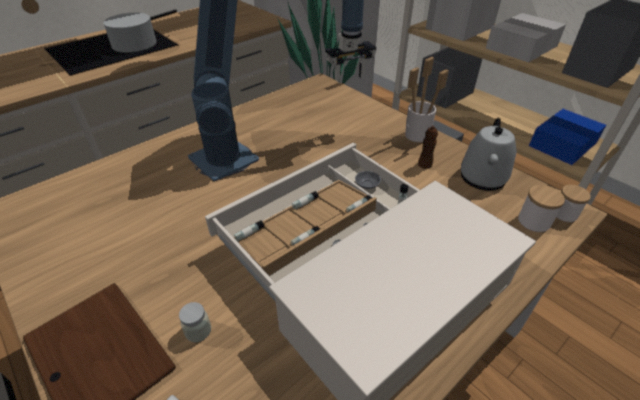

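The top view shows the four lanes. Vials lie at the lip at px (335,221) in lane 2 and (404,225) in lane 4. Seated vials are at (302,174) and (372,178), the upright vial is at (262,147), and the green (289,281) and orange (390,288) look-alikes are on the worktop. I choose the two at the front lip and check them in an enlarged crop.

```bash
python3 - <<'E'
from h import *
im=cv2.imread('pics/top0.png')[120:265,225:445]
cv2.imwrite('pics/crop.png',cv2.resize(im,None,fx=3.6,fy=3.6,interpolation=cv2.INTER_CUBIC))
E
```

```text
(no output)
```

View pics/crop.png

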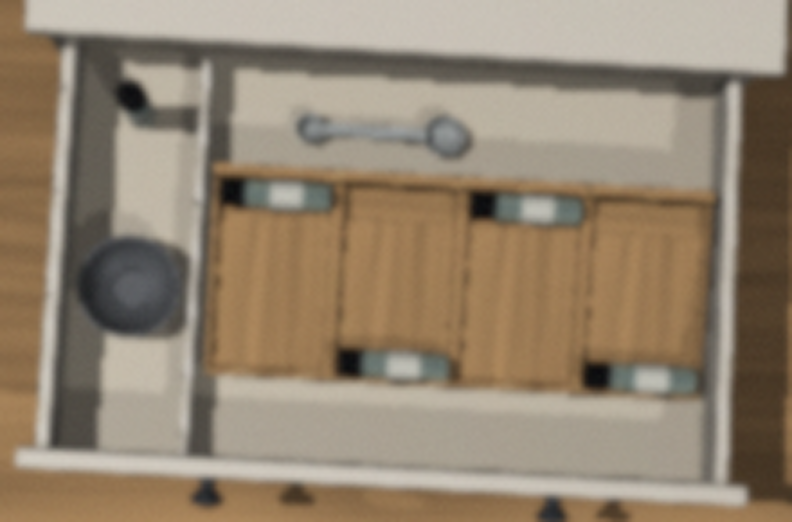

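The crop confirms the choice: clear/white-label glass vials with black caps lie at the lip in lane 2 (crop 395,364) and lane 4 (crop 641,378). The seated vials are at (278,194) and (528,208). Next I compute the frame.

```bash
python3 - <<'E'
from h import *
d=cam('top')
g=lambda u,v,z: pix2z(d,225+(u+.5)/3.6-.5,120+(v+.5)/3.6-.5,z)[:2]
v2,v4=g(395,364,109),g(641,378,109); s1,s3=g(278,194,123),g(528,208,123)
p1,p2=g(16,458,145),g(747,494,145)
print(v2,v4,s1,s3,p1,p2)
for a,b in((v2,v4),(s1,s3),(p1,p2)):
    e=a-b; print(np.linalg.norm(e),np.arctan2(-e[0],e[1]))
for p in (v2,v4):
  for y in (-.05,-.05+np.pi): print(y,robot.inverse_kinematics([p[0]-30,p[1],150],[np.pi,0,y]))
E
```

```text
[498.22890927   6.39309007] [ 491.91998652 -195.60691157] [633.67566689 105.51929667] [627.82503149 -98.80611431] [414.85657061 304.85100743] [ 400.51588154 -274.03419387]
202.09849867635617 -0.03122214130514347
204.4091571045616 -0.028626088047949184
579.0628045736322 -0.02476787539001382
-0.05 [-2.25226830e-01  1.73534326e-01  1.82436897e+00 -4.44089210e-16
  1.14368936e+00  1.39556950e+00]
3.0915926535897933 [-0.22522683  0.17353433  1.82436897  0.          1.14368936 -1.74602316]
-0.05 [-6.23286533e-01  2.31546985e-01  1.74925709e+00 -4.44089210e-16
  1.16078858e+00  9.97509794e-01]
3.0915926535897933 [-0.62328653  0.23154698  1.74925709  0.          1.16078858 -2.14408286]
```

```bash
cat >> h.py <<'E'
# 2D rigid fit of four vial centres (lane-2 frame) to measured points
L=np.array([[-70,0],[-70,-204],[63,102],[63,-102.]])
W=np.array([[498.2,6.4],[491.9,-195.6],[633.7,105.5],[627.8,-98.8]])
l,w=(L-L.mean(0))@[1,1j],(W-W.mean(0))@[1,1j]
YAW=np.angle((w*l.conj()).sum())
def world(x,y,z):
    c,s=np.cos(YAW),np.sin(YAW); M=np.array([[c,-s],[s,c]])
    return [*(M@(np.array([x,y])-L.mean(0))+W.mean(0)),85+z]
ORI=[np.pi,0,YAW]
E
python3 - <<'E'
from h import *
print(YAW,[world(*p,0)-np.array([*q,85]) for p,q in zip(L,W)])
robot.move_gripper(0.2)
robot.move_ptp(world(-115,0,135),ORI)
robot.move_linear(world(-112,0,50),speed=120)
d=cam('wrist'); cv2.imwrite('pics/w1.png',d['img'])
print(robot.current_tcp_pos(),robot.current_t())
for x in(-85,-70): print(proj(d,world(x,0,24)))
E
```

```text
-0.02961716612922915 [array([-0.26058136,  0.92188725,  0.        ]), array([-0.00159998, -0.98864728,  0.        ]), array([ 0.20159998, -0.16135272,  0.        ]), array([0.06058136, 0.22811275, 0.        ])]
[456.61075151   8.53094604 135.76754702] 4.4583
(np.float64(317.55791005825006), np.float64(191.9510939583852))
(np.float64(317.53637700307024), np.float64(167.61298186047122))
```

View pics/w1.png

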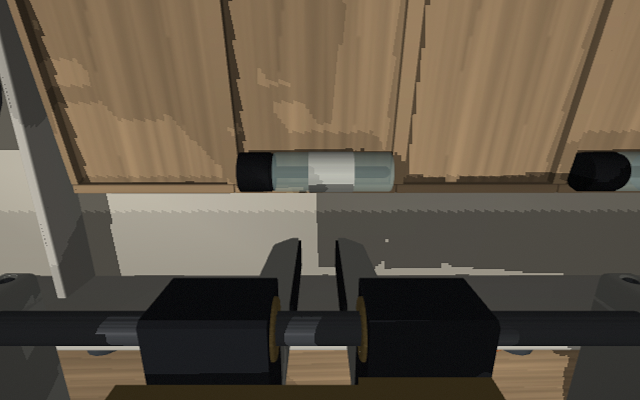

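The wrist view shows the vial spanning (237–395, 152–192), so its centre is about (316,171) against a predicted (317.5,168). The fingers are centred on it and clear of the lip. I push.

```bash
cat >> h.py <<'E'
def push(y,x1=37):
    robot.move_linear(world(-112,y,20.5),speed=80)
    robot.move_linear(world(-95,y,20.5),speed=40)
    r=robot.move_linear(world(x1,y,34.5),speed=28,f_stop=6)
    print('stop',r,robot.current_tcp_pos(),robot.current_contact_force(),robot.current_t())
    robot.sleep(.4)
    d=cam('wrist'); return d
E
python3 - <<'E'
from h import *
d=push(0); cv2.imwrite('pics/w2.png',d['img'])
print(proj(d,world(63,0,38)),proj(d,world(48,0,42)))
E
```

```text
stop False [604.85388866   4.15744335 119.50478114] [-0.29637361 -0.22971971  0.35273519] 10.4417
(np.float64(317.352488239571), np.float64(207.90184622661877)) (np.float64(317.3776019883495), np.float64(237.5755938555716))
```

View pics/w2.png

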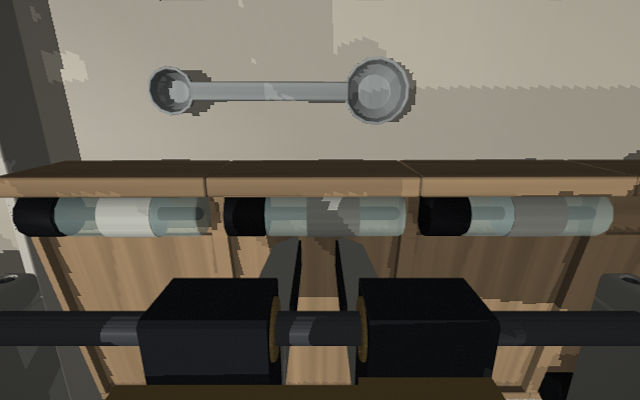

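The vial (224–407, row 197–236) sits against the back stop, in line with its seated neighbours. Next is lane 4.

```bash
python3 - <<'E'
from h import *
robot.move_linear(world(15,0,35.5),speed=50)
robot.move_linear(world(10,0,110),speed=120)
robot.move_linear(world(-112,-204,110),ORI,speed=150)
robot.move_linear(world(-112,-204,50),speed=120)
d=cam('wrist'); cv2.imwrite('pics/w3.png',d['img']); print(proj(d,world(-70,-204,24)),robot.current_t())
E
```

```text
(np.float64(317.3915836558188), np.float64(167.50200707023384)) 14.6917
```

View pics/w3.png

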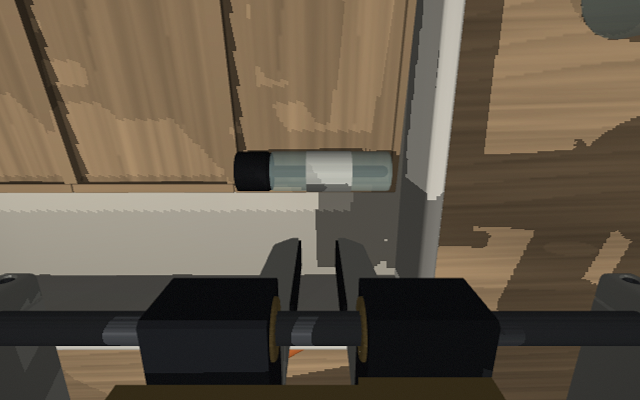

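The lane 4 vial spans (234–393), so its centre is about (314,171), within 2 mm of the fingers' centre line. I push.

```bash
python3 - <<'E'
from h import *
d=push(-203); cv2.imwrite('pics/w4.png',d['img'])
robot.move_linear(world(15,-203,35.5),speed=50)
robot.move_linear(world(10,-203,110),speed=120)
robot.move_linear(world(-60,-100,150),speed=150)
d=cam('wrist'); cv2.imwrite('pics/w5.png',d['img']); print(robot.current_t())
E
```

```text
stop False [ 598.8310458  -198.74118324  119.49448339] [ 0.01434016  0.15014824 -0.23620533] 20.675
23.5667
```

View pics/w5.png

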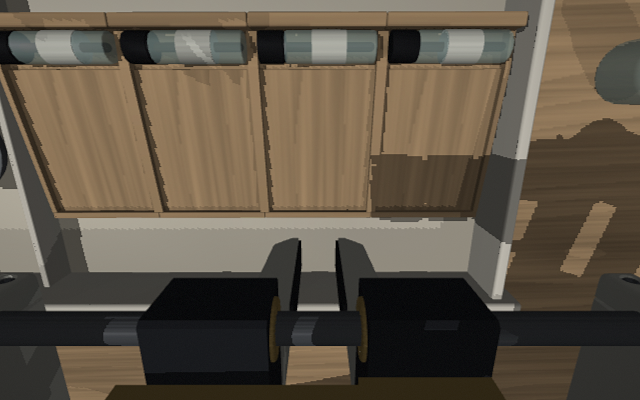

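All four vials lie in one row at the back stop (row about 30–66), and the gripper is clear of everything.

```bash
python3 -c "
from bench import robot
print(robot.hand_in())"
```

```text
the job is handed in; nothing more can be done
None
```

I pushed both vials up their lanes into their seats against the back stop, and the last picture showed them resting there with the gripper clear; I then handed the job in at about 24 s.

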